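# Clear the hand-over slot and hold the case out through it

## Task

Clear the way to the slot in the counter guard by stacking the two loose cartons squarely, one at a time, on top of the carton that stands on the dark pad, so that the three make one straight column there. Then pick up the slim grey case and pass it lengthwise and level, either end first, from the desk side through the slot until about a third of its length stands out on the far side, and finish while holding it there in the fingers for the visitor to take: do not let go of it and do not lean it hard on the guard. Leave the stapler, the marker, the paper notes and the tape dispenser where they are.

Things in the scene. Friction and masses are not known exactly. Their poses are not given: they have to be found in the camera images.
- guard: fixed upright grey panel at the robot's left, 340 long (x), 12 thick (y), 107 high. Round the slot at mid-length a dark steel bezel, 66 wide, z 43 to 89, 28 deep (8 proud of both faces). Origin: on the desk below the slot. y points through the slot from the robot's side to the visitor's, leaning 16 to 35 degrees from world +y towards +x; z up. Beyond it 120 is free
- slot (a point): centre of the slot, 66 above the desk, at mid-depth of the bezel; axes as the guard's. Rectangular opening 50 wide (x), 30 high (51 to 81 above the desk), 28 deep (y -14 to +14): 2 mm clearance round the case on every side. With a third of the case standing out (60 beyond the bezel), the case's middle is at y = -16
- case: loose slim closed hard case, plain grey plastic with black seam and two steel latches, 180 long (x), 46 wide (y), 26 thick (z), 0.12 kg, flat on the desk, length within 20 degrees of world x, in front of the robot or a little to its right. Origin: centre of underside. Grip it across the 46 width some 40 behind its middle, so that the front part is free to go through the slot
- carton_base: closed cardboard carton, 110 long (x) by 60 wide (y) by 60 high (z), about 0.18 kg, standing on the dark pad at the robot's right (its underside 4 above the desk): the bottom of the column. Origin: centre of its underside
- carton_a: loose closed carton, just like carton_base, flat on the desk right in front of the slot on the desk side, its length roughly along the guard. Origin: centre of its underside. Either loose carton may be stacked first, either way round
- carton_b: loose closed carton, just like carton_base, flat on the desk in the middle or middle right, its length within 20 degrees of world x. Origin: centre of its underside
- pad: fixed dark flat rubber pad 170 x 120 x 4 under carton_base. Origin: centre of its underside
- stapler: black stapler, 130 x 34 x 55, origin centre of underside; to be left alone (may be up to 30 off its place)
- marker: yellow flat marker with black cap, 120 x 18 x 14, origin centre of underside; to be left alone (may be up to 30 off its place)
- notes: block of white paper notes, 52 x 52 x 22, origin centre of underside; to be left alone (may be up to 30 off its place)
- tape: black tape dispenser, 90 x 50, 70 tall, origin centre of underside; to be left alone (may be up to 30 off its place)

How it is judged:
On the way:
1. the two loose cartons are stacked squarely on the carton on the pad, let go and at rest (((z of carton_a in the frame of carton_base between 0.056 and 0.064 m and horizontal distance between carton_a and carton_base below 0.01 m and angle between the x axis of carton_a and the x axis of carton_base, either way round below 0.14 rad and angle between each of carton_a, carton_b's own z axis and vertical below 0.08 rad and z of carton_b in the frame of carton_a between 0.056 and 0.064 m and horizontal distance between carton_b and carton_a below 0.01 m and angle between the x axis of carton_b and the x axis of carton_a, either way round below 0.14 rad) or (z of carton_b in the frame of carton_base between 0.056 and 0.064 m and horizontal distance between carton_b and carton_base below 0.01 m and angle between the x axis of carton_b and the x axis of carton_base, either way round below 0.14 rad and angle between each of carton_b, carton_a's own z axis and vertical below 0.08 rad and z of carton_a in the frame of carton_b between 0.056 and 0.064 m and horizontal distance between carton_a and carton_b below 0.01 m and angle between the x axis of carton_a and the x axis of carton_b, either way round below 0.14 rad)) and distance of carton_base from where it was at the start of the episode below 0.02 m and angle between carton_base's own z axis and vertical below 0.08 rad and linear speed of each of carton_a, carton_b, carton_base below 0.02 m/s and contact force between each of carton_a, carton_b, carton_base and the fingers below 0.1 N), for 0.3 s.
At the end, for the whole second after the job is handed in: Column of three cartons: bottom within 20 mm of its place, each within 10 mm and 0.14 rad of the one below, untouched. Case in the slot within 4 mm and 0.12 rad of its axis, leading end 40 to 80 mm beyond the bezel, still, gripped over 4 N, under 10 N on the guard (all of step 1 and x of case in the frame of slot between -0.004 and 0.004 m and y of case in the frame of slot between -0.036 and 0.004 m and z of case in the frame of slot between -0.017 and -0.009 m and angle between the x axis of case and the y axis of slot, either way round below 0.12 rad and angle between the z axis of case and the z axis of slot, either way round below 0.12 rad and contact force between case and the fingers above 4 N and contact force between case and guard below 10 N and linear speed of case below 0.02 m/s); the arm keeps its last pose, push and grip.
It fails at once if the stapler, marker, notes or tape dispenser is shifted more than 30 mm (distance of any of stapler, marker, notes, tape from where it was at the start of the episode above 0.03 m).
It also fails if it takes over 72 s, if anything falls off the work surface, if the arm or the gripper's body presses on something with over 40 N, if the wrist force passes 120 N, or if a joint passes its speed limit or range.

## Robot

A 6-joint arm with a two-finger parallel gripper is mounted at the origin on the work surface. World frame = base frame: x ahead of the robot, y to its left, z up, the work surface at z = 0. Lengths are in m, angles in rad, forces in N, time in s.
With the tool pointing down it reaches from about 0.35 to 0.85 m from the base axis. Payload 8.1 kg.
Tool frame: the origin (TCP) lies at the very end of the fingers, on their centre line; the grasp point (between the pads) lies 19 mm behind it; x points along the fingers, y is the direction in which the jaws open and shut, and the axes are right-handed (so a half turn about x gives the same grasp; the last joint's range is limited). The gripper opens to 93 mm and grips with 3 to 60 N. Pads are 15 mm wide; open, the fingers measure 128 mm over their backs; the gripper's body (75 mm by 188 mm) begins 65 mm behind the grasp point.
Start: joints at [1.228, 0.13, 1.488, -0, 1.523, -0.085], TCP at [0.153, 0.58, 0.219] pointing down, gripper open.
Joint ranges: [-2.96, 2.96], [-0.89, 2.26], [0.02, 2.5], [-1.34, 4.48], [0, 2.73], [-2.66, 2.66]. Speed limits (rad/s): [2.39, 2.39, 2.79, 3.14, 3.14, 3.14].

## Interface

Orientations are given as a rotation vector (axis times angle).
In Python, from plant import * gives the robot as it stands. The module is installed in compiled form; this text tells all that it offers.
- The arm moves only by the tool apply_moves, never from a script. Its argument "series" is a list of rows, each an object with "jaw": the gripper's target within -1 to 1 (shut at 1, half-way at 0, fully open at -1); "linear": the shift along the tool's x, y, z normalised to -1 to 1, where 1 is 0.6 m, a list of three; "roll": the turn about the tool's x normalised to -1 to 1, where 1 is 30 degrees. A call has 1 to 20 rows; each row is the pose to reach, as a shift and turn from the pose measured when the call began, along the tool's axes at that moment; what a row does not reach only later rows make up. A row lasts 1/8 s, in which the tool goes at most 62.5 mm and 10.7 degrees, less where a joint would pass 70% of its speed; a pose out of reach is approached as far as the arm can. A call with a number of a shift or a turn outside -1 to 1 is refused whole. A call with a gripper value outside its range is refused whole. The fingers move at their own pace and stop on an object; "force" is the grip in N (left out, the last holds). Time passes only in rows, so rows that repeat a pose let the fingers close. It gives the time, the measured TCP pose, the force and the opening at its end, in the units of the state.
- read_state(): the state, without advancing time (a new reading comes with each control period).
- read_camera(name): name is "side" or "top" or "wrist"; returns a dict with "pixels" (420x560x3 uint8, blue, green, red), "intrinsics" (3x3 intrinsics, pixels), "rvec" (rotation vector, rad) and "tvec" (3), from world to camera coordinates, as OpenCV has them; the wrist camera has in their place "tool_from_camera" (4x4, takes a point from camera to tool coordinates, whose origin is the TCP and whose axes are the tool frame's). Camera axes: x right, y down, z forward; pixel columns grow to the right and rows downward; lengths in m; the calibration is good to about 2 mm. The wrist camera is an equidistant fisheye: a pixel r from the principal point sees the ray r / f radians off the axis. A picture is of the moment at which its call begins: read the wrist's pose just before it. There is no depth.
- close_job(): hands the job in, once; it reports no verdict.
The state is a dict: "t": time; "q": joint angles; "dq": joint speeds; "joint_torque": joint torques, N m; "tool_pos": TCP position; "orientation": TCP orientation; "force": force on the tool from outside, world axes, zero at the start; "wrist_torque": the same for the moment, N m; "opening": finger opening in m.
Only numpy, scipy, OpenCV 4.12 (cv2) and the standard library are available. Lean on these libraries where they do the work, as an engineer would, in place of code of your own. Each camera call takes 0.05 s, during which the arm holds its last target. There are 200 camera calls.

## Working session

There is one attempt and no reset: what is moved stays moved. The work goes in short steps, Python scripts to look and compute and a tool call to move; the robot and the scene stay as the last step left them, time stands still between calls to the robot, and variables do not carry over. Pictures are saved under pics/ and viewed, about 8 in all and at most 12, crops included, and the job is handed in when it is done.

Besides the shell and the picture viewer there is one more tool, called as a command line: name --argument value ..., lists and objects as JSON in quotes. apply_moves: Moves the arm, as the interface text tells. Its arguments: {"type":"object","properties":{"series":{"type":"array"},"force":{"type":"number"}},"required":["series"]}

```bash
mkdir -p pics
python3 - <<'E'
from plant import *
import cv2,pickle
s=read_state();print({k:s[k] for k in('t','tool_pos','orientation','opening','force')})
d={}
for n in('top','side'):
    c=read_camera(n);d[n]=c;cv2.imwrite(f'pics/{n}0.png',c['pixels']);print(n,c['intrinsics'],c['rvec'],c['tvec'])
c=read_camera('wrist');print(c['intrinsics'],c['tool_from_camera']);d['wrist']=c
pickle.dump(d,open('c0.pkl','wb'))
E
```

```text
{'t': 0.0, 'tool_pos': array([0.15276268, 0.57964159, 0.21758961]), 'orientation': array([ 0.20096826,  1.5616845 , -0.20376729]), 'opening': 0.09306042059060748, 'force': array([-0.24910013, -0.13536431,  0.45498219])}
top [[451.7481119    0.         275.37008087]
 [  0.         451.7481119  211.84164939]
 [  0.           0.           1.        ]] [ 2.19311718 -2.14539463  0.07542526] [0.00591041 0.50764646 1.19132922]
side [[414.07253864   0.         273.18931995]
 [  0.         414.07253864 216.08003049]
 [  0.           0.           1.        ]] [ 2.3080369  -0.20319013  0.07903693] [-0.49459073  0.13627144  0.88185622]
[[325.1922621    0.         281.97131269]
 [  0.         325.1922621  215.59017997]
 [  0.           0.           1.        ]] [[ 7.50049967e-04 -2.42714235e-01  9.70097540e-01 -1.65766595e-01]
 [ 9.99999644e-01  5.57409962e-04 -6.33707790e-04  4.58339708e-04]
 [-3.86932131e-04  9.70097670e-01  2.42714567e-01 -6.71751005e-02]
 [ 0.00000000e+00  0.00000000e+00  0.00000000e+00  1.00000000e+00]]
```

View pics/top0.png

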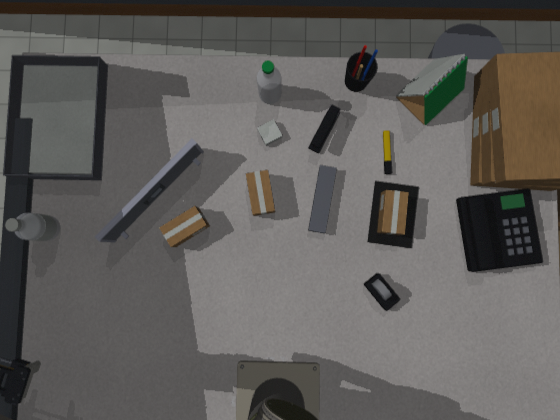

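View pics/side0.png

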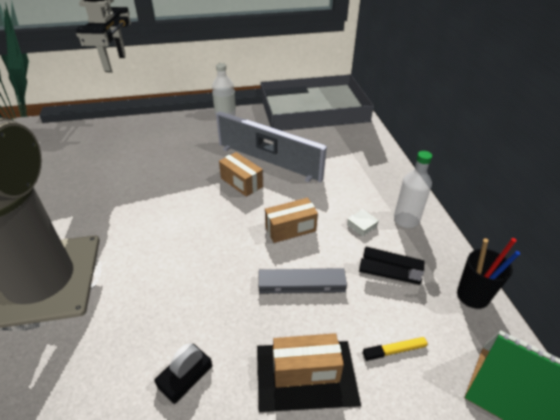

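```bash
cat > h.py <<'E'
import numpy as np,cv2,pickle
from scipy.optimize import minimize
from scipy.spatial.transform import Rotation as R
def cam_tf(c,state=None):
    "world->camera R,t"
    if 'rvec' in c: return cv2.Rodrigues(np.array(c['rvec'],float))[0],np.array(c['tvec'],float).ravel()
    T=np.eye(4);T[:3,:3]=R.from_rotvec(state['orientation']).as_matrix();T[:3,3]=state['tool_pos']
    W=np.linalg.inv(T@c['tool_from_camera']);return W[:3,:3],W[:3,3]
def proj(c,P,state=None):
    Rm,t=cam_tf(c,state);p=np.atleast_2d(P)@Rm.T+t;K=c['intrinsics']
    if 'rvec' in c: q=p[:,:2]/p[:,2:]
    else:
        r=np.linalg.norm(p[:,:2],axis=1,keepdims=True);q=p[:,:2]/np.maximum(r,1e-9)*np.arctan2(r,p[:,2:])
    return q*[K[0,0],K[1,1]]+[K[0,2],K[1,2]]
def unproj(c,uv,z,state=None):
    Rm,t=cam_tf(c,state);K=c['intrinsics'];q=(np.atleast_2d(uv)-[K[0,2],K[1,2]])/[K[0,0],K[1,1]]
    if 'rvec' in c: d=np.c_[q,np.ones(len(q))]
    else:
        r=np.linalg.norm(q,axis=1,keepdims=True);d=np.c_[q/np.maximum(r,1e-9)*np.sin(r),np.cos(r)]
    o=-Rm.T@t;d=d@Rm;return o+d*((z-o[2])/d[:,2:])
def box(x,y,yaw,L,W,H,z0=0):
    P=np.array([[a*L/2,b*W/2,h] for h in(z0,z0+H) for a,b in((1,1),(1,-1),(-1,-1),(-1,1))])
    c,s=np.cos(yaw),np.sin(yaw);return P@np.array([[c,s,0],[-s,c,0],[0,0,1]])+[x,y,0]
def brown(im):
    h=cv2.cvtColor(im,cv2.COLOR_BGR2HSV);return ((h[...,0]>5)&(h[...,0]<22)&(h[...,1]>90)&(h[...,2]>40)).astype(np.uint8)
def case(im):
    i=im.astype(int);return ((i[...,0]-i[...,2]>8)&(i.sum(2)<420)).astype(np.uint8)
def hullmask(m,near,rad):
    ys,xs=np.nonzero(m);k=np.hypot(xs-near[0],ys-near[1])<rad;return cv2.convexHull(np.c_[xs,ys][k].astype(np.float32)).reshape(-1,2)
def fit(views,x0,dims,z0=0):
    "views: list of (cam,state,hull)"
    def iou(h1,h2):
        a,_=cv2.intersectConvexConvex(h1.astype(np.float32),h2.astype(np.float32));A=cv2.contourArea(h1.astype(np.float32));B=cv2.contourArea(h2.astype(np.float32));return a/(A+B-a)
    def cost(p):
        return sum(1-iou(cv2.convexHull(proj(c,box(*p,*dims,z0),s).astype(np.float32)).reshape(-1,2),h) for c,s,h in views)
    best=min((minimize(cost,np.array(x0),method='Nelder-Mead',options=dict(initial_simplex=np.array(x0)+np.array([[0,0,0],[.02,0,0],[0,.02,0],[0,0,d]]),xatol=1e-5,fatol=1e-6)) for d in(.2,-.2)),key=lambda r:r.fun)
    return best.x,best.fun
def inflate(h,d=.5):
    c=h.mean(0);v=h-c;return c+v*(1+d/np.linalg.norm(v,axis=1,keepdims=True))
E
python3 - <<'E'
from h import *
d=pickle.load(open('c0.pkl','rb'));T,S=d['top'],d['side']
for n,ut,us,rt,rs,dims,z0,f,yaw in [('a',(184,227),(241,174),35,38,(.11,.06,.06),0,brown,-.9),('b',(261,193),(291,219),35,40,(.11,.06,.06),0,brown,.1),('base',(395,212),(307,360),32,48,(.11,.06,.06),.004,brown,0),('case',(323,199),(302,281),40,52,(.18,.046,.026),0,case,-.15)]:
    g=unproj(T,ut,.05)[0]
    ht,hs=[inflate(hullmask(f(c['pixels']),u,r)) for c,u,r in((T,ut,rt),(S,us,rs))]
    for v in ([(T,None,ht)],[(S,None,hs)],[(T,None,ht),(S,None,hs)]):
        print(n,*[np.round(q,4) for q in fit(v,[g[0],g[1],yaw],dims,z0)])
# obstacles rough
for n,u,z in[('notes',(270,132),.022),('stapler',(324,129),.05),('marker',(387,152),.014),('tape',(382,291),.05),('g1',(103,240),.107),('g2',(198,143),.107),('bez',(154,195),.066)]: print(n,unproj(T,u,z)[0].round(3))
a=cv2.resize(T['pixels'][130:260,90:220],None,fx=4,fy=4,interpolation=cv2.INTER_CUBIC)
b=cv2.resize(S['pixels'][105:205,205:340],None,fx=4,fy=4,interpolation=cv2.INTER_CUBIC)
w=d['wrist']['pixels']; cv2.imwrite('pics/wr0.png',w)
cv2.imwrite('pics/g0.png',np.vstack([np.hstack([cv2.resize(a,(400,400)),cv2.resize(w,(400,400))]) ]))
E
```

```text
a [ 0.4622  0.2584 -1.0056] 0.0395
a [ 0.4588  0.2604 -1.0388] 0.0552
a [ 0.461   0.2592 -0.9928] 0.1097
b [0.5564 0.0581 0.1967] 0.0325
b [0.5561 0.0595 0.1385] 0.0948
b [0.5562 0.0584 0.1876] 0.1334
base [ 0.5117 -0.2928 -0.0959] 0.0192
base [ 0.5076 -0.2951 -0.0916] 0.026
base [ 0.5108 -0.2931 -0.091 ] 0.116
case [ 0.5483 -0.1082 -0.1902] 0.1181
case [ 0.5547 -0.0889 -0.1566] 0.6734
case [ 0.549  -0.1061 -0.1613] 0.8035
notes [0.726 0.037 0.022]
stapler [ 0.729 -0.108  0.05 ]
marker [ 0.678 -0.283  0.014]
tape [ 0.306 -0.263  0.05 ]
g1 [0.42  0.445 0.107]
g2 [0.671 0.216 0.107]
bez [0.541 0.334 0.066]
```

View pics/wr0.png

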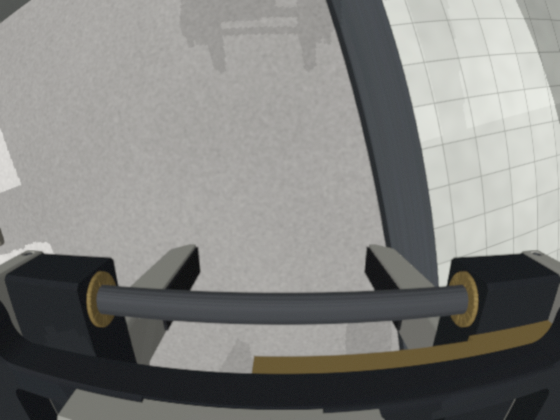

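```bash
cat >> h.py <<'E'
def plan(x,y,z,yaw,s=None):
    "tool-y heading yaw (mod pi); prints shift in tool units"
    from plant import read_state
    s=s or read_state();M=R.from_rotvec(s['orientation']).as_matrix()
    cur=np.arctan2(M[1,1],M[0,1]);d=np.array([x,y,z])-s['tool_pos'];l=M.T@d/.6
    dw=(yaw-cur+np.pi/2)%np.pi-np.pi/2
    print('t',round(float(s['t']),2),'tcp',s['tool_pos'].round(4),'head',round(cur,4),'q',s['q'].round(2),'open',round(float(s['opening']),4),'F',s['force'].round(1))
    print('   lin',l.round(4),'dist',np.linalg.norm(d).round(3),'roll',round(-dw/np.radians(30),4),'alt',round(-(dw-np.sign(dw)*np.pi)/np.radians(30),3),'xtool',M[:,0].round(4))
E
python3 - <<'E'
from h import *
plan(.461,.259,.2,-1.0+np.pi/2)
s=__import__('plant').read_state();print(R.from_rotvec(s['orientation']).as_matrix().round(3))
E
```

```text
t 0.15 tcp [0.1528 0.5798 0.2178] head 1.313 q [ 1.23  0.13  1.49 -0.    1.52 -0.09] open 0.0931 F [-0.1  0.3  0.3]
   lin [ 0.0302 -0.3859  0.633 ] dist 0.445 roll 1.4175 alt -4.582 xtool [-5.0e-04 -1.3e-03 -1.0e+00]
[[-0.     0.255  0.967]
 [-0.001  0.967 -0.255]
 [-1.    -0.001 -0.   ]]
```

apply_moves --series '[{"jaw": -1,"linear": [-0.037,-0.43,0.68],"roll": 1},{"jaw": -1,"linear": [-0.037,-0.43,0.68],"roll": 1},{"jaw": -1,"linear": [-0.037,-0.43,0.68],"roll": 1},{"jaw": -1,"linear": [-0.037,-0.43,0.68],"roll": 1},{"jaw": -1,"linear": [-0.037,-0.43,0.68],"roll": 1},{"jaw": -1,"linear": [-0.037,-0.43,0.68],"roll": 1},{"jaw": -1,"linear": [-0.037,-0.43,0.68],"roll": 1},{"jaw": -1,"linear": [-0.037,-0.43,0.68],"roll": 1},{"jaw": -1,"linear": [-0.037,-0.43,0.68],"roll": 1},{"jaw": -1,"linear": [-0.037,-0.43,0.68],"roll": 1}]' --force 30

```text
t: 1.4
tool_pos: [0.4811, 0.2265, 0.24]
orientation: [0.61, 1.484, -0.613]
force: [-0.4, -0.2, 0.7]
opening: 0.093
```

```bash
cat > look.py <<'E'
import sys
from h import *
from plant import *
def look(n):
    s=read_state();c=read_camera('wrist');pickle.dump((s,c),open(n+'.pkl','wb'));cv2.imwrite(f'pics/{n}.png',c['pixels']);return s,c
def hull1(m,u,top=None):
    n,l,st,ce=cv2.connectedComponentsWithStats(cv2.morphologyEx(m,cv2.MORPH_OPEN,np.ones((3,3),np.uint8)))
    keep=[i for i in range(1,n) if np.hypot(*(ce[i]-u))<150 and st[i,4]>150];mm=np.isin(l,keep)
    ys,xs=np.nonzero(mm);return inflate(cv2.convexHull(np.c_[xs,ys].astype(np.float32)).reshape(-1,2))
E
python3 - <<'E'
from look import *
s,c=look('w1');im=c['pixels'].copy()
u=proj(c,[.461,.259,.06],s)[0];m=brown(im);h=hull1(m,u)
p,f=fit([(c,s,h)],[.461,.259,-1],(.11,.06,.06));print(p.round(4),f.round(4))
for q in proj(c,box(*p,.11,.06,.06),s): cv2.circle(im,tuple(int(v) for v in q),2,(0,0,255),-1)
cv2.imwrite('pics/w1o.png',im)
plan(p[0],p[1],.2,p[2]+np.pi/2)
E
```

```text
[ 0.4563  0.248  -1.1602] 0.4501
t 1.45 tcp [0.4808 0.227  0.24  ] head 0.79 q [ 0.35 -0.06  1.65 -0.    1.56 -0.44] open 0.0927 F [-0.6  0.2  0.3]
   lin [ 0.0668 -0.0037 -0.0537] dist 0.051 roll 0.7246 alt -5.275 xtool [-0.0013 -0.0012 -1.    ]
```

View pics/w1o.png

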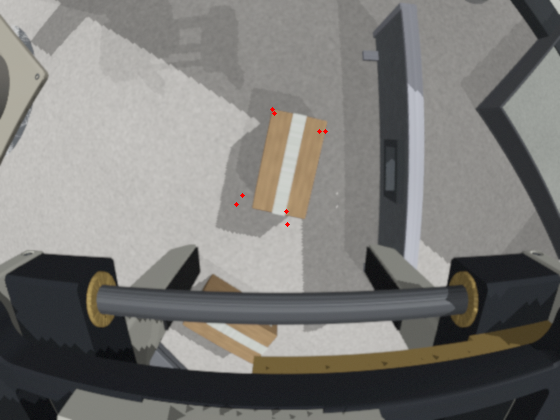

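Run:
```python
from look import *
s,c=pickle.load(open('w1.pkl','rb'));im=c['pixels'].copy()
m=brown(im);m[225:]=0;m[:,345:]=0;m[:,:200]=0
h=hull1(m,(290,163))
p,f=fit([(c,s,h)],[.461,.259,-1],(.11,.06,.06));print(p.round(4),f.round(4))
plan(p[0],p[1],.2,p[2]+np.pi/2)
a=cv2.resize(im[110:230,350:450],None,fx=6,fy=5,interpolation=cv2.INTER_CUBIC)
a=cv2.convertScaleAbs(a,alpha=1.6)
cv2.imwrite('pics/w1g.png',a)
for u in((375,38),(402,5)):print(unproj(c,u,.0,s),unproj(c,u,.107,s))
```

```text
[ 0.4608  0.2566 -0.9991] 0.0598
t 1.45 tcp [0.4808 0.227  0.24  ] head 0.79 q [ 0.35 -0.06  1.65 -0.    1.56 -0.44] open 0.0927 F [-0.6  0.2  0.3]
   lin [ 0.0667  0.0116 -0.0584] dist 0.054 roll 0.4168 alt -5.583 xtool [-0.0013 -0.0012 -1.    ]
[[0.42284641 0.45106183 0.        ]] [[0.42571796 0.40446269 0.107     ]]
[[0.41291859 0.51766628 0.        ]] [[0.41840822 0.45350278 0.107     ]]
```

View pics/w1g.png

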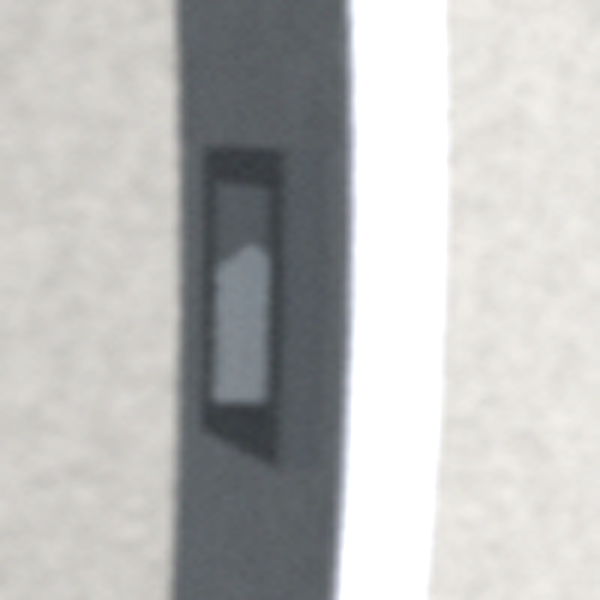

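apply_moves --series '[{"jaw": -1,"linear": [0.1,0.0116,-0.0584],"roll": 0.417},{"jaw": -1,"linear": [0.2,0.0116,-0.0584],"roll": 0.417},{"jaw": -1,"linear": [0.22,0.0116,-0.0584],"roll": 0.417},{"jaw": -1,"linear": [0.25,0.0116,-0.0584],"roll": 0.417},{"jaw": -1,"linear": [0.3,0.0116,-0.0584],"roll": 0.417},{"jaw": -1,"linear": [0.35,0.0116,-0.0584],"roll": 0.417},{"jaw": -1,"linear": [0.35,0.0116,-0.0584],"roll": 0.417},{"jaw": 1,"linear": [0.35,0.0116,-0.0584],"roll": 0.417},{"jaw": 1,"linear": [0.35,0.0116,-0.0584],"roll": 0.417},{"jaw": 1,"linear": [0.35,0.0116,-0.0584],"roll": 0.417},{"jaw": 1,"linear": [0.35,0.0116,-0.0584],"roll": 0.417},{"jaw": 1,"linear": [0.35,0.0116,-0.0584],"roll": 0.417}]' --force 25

```text
t: 2.95
tool_pos: [0.461, 0.2566, 0.0308]
orientation: [0.778, 1.427, -0.779]
force: [-1.0, -1.0, 6.2]
opening: 0.0598
```

Run:
```python
from h import *
plan(.5108,-.2931,.22,-.092+np.pi/2)
```

```text
t 2.95 tcp [0.461  0.2566 0.0308] head 0.5717 q [ 0.41  0.11  1.87 -0.    1.16 -0.16] open 0.0598 F [-1.  -1.   6.2]
   lin [-0.3147 -0.4261  0.8155] dist 0.583 roll -1.7324 alt 4.268 xtool [-3.e-04 -8.e-04 -1.e+00]
```

apply_moves --series '[{"jaw": 1,"linear": [-0.08,0,0],"roll": 0},{"jaw": 1,"linear": [-0.16,0,0],"roll": 0},{"jaw": 1,"linear": [-0.25,-0.02,0.07],"roll": 0},{"jaw": 1,"linear": [-0.282,-0.046,0.163],"roll": -0.2},{"jaw": 1,"linear": [-0.282,-0.073,0.257],"roll": -0.4},{"jaw": 1,"linear": [-0.282,-0.1,0.352],"roll": -0.6},{"jaw": 1,"linear": [-0.282,-0.127,0.447],"roll": -0.8},{"jaw": 1,"linear": [-0.282,-0.154,0.542],"roll": -1},{"jaw": 1,"linear": [-0.282,-0.181,0.637],"roll": -1},{"jaw": 1,"linear": [-0.282,-0.208,0.732],"roll": -1},{"jaw": 1,"linear": [-0.282,-0.236,0.83],"roll": -1},{"jaw": 1,"linear": [-0.282,-0.265,0.932],"roll": -1},{"jaw": 1,"linear": [-0.282,-0.265,0.932],"roll": -1},{"jaw": 1,"linear": [-0.282,-0.265,0.932],"roll": -1}]'

```text
t: 4.7
tool_pos: [0.6294, -0.2994, 0.1991]
orientation: [0.374, 1.54, -0.373]
force: [-1.1, 0.8, -2.8]
opening: 0.06
```

apply_moves --series '[{"jaw": 1,"linear": [0,0,0],"roll": -0.3},{"jaw": 1,"linear": [0,0,0],"roll": -0.6},{"jaw": 1,"linear": [0,0,0],"roll": -0.73},{"jaw": 1,"linear": [0,0,0],"roll": -0.73},{"jaw": 1,"linear": [0,0,0],"roll": -0.73}]'

```text
t: 5.32
tool_pos: [0.6296, -0.2983, 0.1996]
orientation: [0.075, 1.571, -0.074]
force: [-0.4, 0.5, -2.0]
opening: 0.0597
```

Run:
```python
from look import *
s,c=look('w2');im=c['pixels'].copy()
print(proj(c,box(.5108,-.2931,-.092,.11,.06,.06,.004),s).round(0).tolist())
u=proj(c,[.511,-.293,.06],s)[0];m=brown(im);m[240:]=0
h=hull1(m,u);p,f=fit([(c,s,h)],[.511,-.293,-.09],(.11,.06,.06),.004);print(p.round(4),f.round(4))
for q in proj(c,box(*p,.11,.06,.06,.004),s): cv2.circle(im,tuple(int(v) for v in q),2,(0,0,255),-1)
cv2.polylines(im,[h.astype(int)],True,(255,0,0))
cv2.imwrite('pics/w2o.png',im)
plan(p[0],p[1],.2,p[2]+np.pi/2)
```

```text
[[304.0, 139.0], [249.0, 140.0], [249.0, 43.0], [303.0, 43.0], [308.0, 140.0], [243.0, 140.0], [243.0, 26.0], [307.0, 26.0]]
[ 0.6316 -0.2996 -1.6648] 0.2564
t 5.38 tcp [ 0.6296 -0.2986  0.1995] head 1.4763 q [-0.52  0.4   1.2  -0.    1.54 -1.99] open 0.0598 F [ 0.2 -0.6 -1.9]
   lin [-0.0009 -0.0014  0.0036] dist 0.002 roll 2.9992 alt -3.001 xtool [-1.7e-03  6.0e-04 -1.0e+00]
```

View pics/w2o.png

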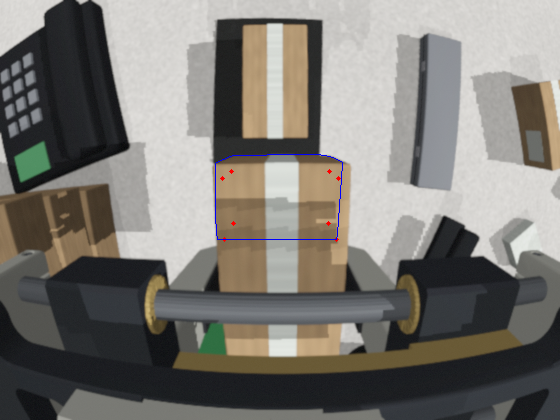

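Run:
```python
from look import *
s,c=pickle.load(open('w2.pkl','rb'));im=c['pixels']
m=brown(im);n=m.copy();m[149:]=0;m[:,:225]=0;m[:,330:]=0
h=hull1(m,(275,80));p,f=fit([(c,s,h)],[.511,-.293,-.09],(.11,.06,.06),.004);print('base',p.round(4),f.round(4),h.min(0),h.max(0))
print(proj(c,box(*p,.11,.06,.06,.004),s).round(1).tolist())
M=R.from_rotvec(s['orientation']).as_matrix()
for e in(-.005,0,.005):
    for yy in(-.02,.02):print(e,yy,[proj(c,s['tool_pos']+M@np.array([x,yy,-.055+e]),s)[0].round(1).tolist() for x in(-.0292,.0308)])
for col in(240,250,310,320):print(col,np.nonzero(n[140:,col])[0][:3]+140, im[150:175,col].sum(1).tolist())
m=case(im);m[:,:400]=0;m[200:]=0;m[:,475:]=0
h=hull1(m,(437,110));q,f=fit([(c,s,h)],[.549,-.107,-.17],(.18,.046,.026));print('case',q.round(4),f.round(4),h.min(0),h.max(0))
m=brown(im);m[:,:500]=0;m[180:]=0
plan(p[0],p[1],.097,p[2]+np.pi/2)
```

```text
Traceback (most recent call last):
  File "look.py", line 9, in hull1
    ys,xs=np.nonzero(mm);return inflate(cv2.convexHull(np.c_[xs,ys].astype(np.float32)).reshape(-1,2))
                                        ^^^^^^^^^^^^^^^^^^^^^^^^^^^^^^^^^^^^^^^^^^^^^^^^^^^^^^^
AttributeError: 'NoneType' object has no attribute 'reshape'
```

```bash
sed -i 's/h\[...,1\]>90/h[...,1]>SAT/; s/^def brown/SAT=55\ndef brown/' h.py
python3 - <<'E'
from look import *
s,c=pickle.load(open('w2.pkl','rb'));im=c['pixels']
print(cv2.cvtColor(im,cv2.COLOR_BGR2HSV)[80,250:302:10].tolist(),im[110,437],im[110,400])
m=brown(im);n=m.copy();m[149:]=0;m[:,:225]=0;m[:,330:]=0
h=hull1(m,(275,80));p,f=fit([(c,s,h)],[.511,-.293,-.09],(.11,.06,.06),.004);print('base',p.round(4),f.round(4),h.min(0),h.max(0))
print(proj(c,box(*p,.11,.06,.06,.004),s).round(1).tolist())
M=R.from_rotvec(s['orientation']).as_matrix()
for e in(-.005,0,.005):
    for yy in(-.02,.02):print(e,yy,[proj(c,s['tool_pos']+M@np.array([x,yy,-.055+e]),s)[0].round(1).tolist() for x in(-.0292,.0308)])
for col in(240,250,310,320):print(col,np.nonzero(n[140:,col])[0][:3]+140, im[150:175,col].sum(1).tolist())
m=case(im);m[:,:400]=0;m[200:]=0;m[:,475:]=0
if m.sum()>500:
    h=hull1(m,(437,110));q,f=fit([(c,s,h)],[.549,-.107,-.17],(.18,.046,.026));print('case',q.round(4),f.round(4),h.min(0),h.max(0))
plan(p[0],p[1],.097,p[2]+np.pi/2)
E
```

```text
[[18, 90, 184], [17, 90, 181], [55, 7, 218], [50, 7, 217], [17, 90, 179], [17, 91, 183]] [152 146 143] [158 162 163]
base [ 0.5093 -0.2932 -0.0976] 0.0537 [240.60718   22.519009] [308.43976 138.4527 ]
[[303.0, 138.1], [248.7, 138.1], [249.2, 42.2], [303.3, 42.0], [307.2, 138.4], [242.1, 138.5], [243.0, 25.0], [307.3, 24.7]]
-0.005 -0.02 [[233.5, 153.2], [248.2, 147.9]]
-0.005 0.02 [[328.6, 153.2], [314.6, 147.9]]
0 -0.02 [[233.7, 165.0], [248.3, 156.1]]
0 0.02 [[328.3, 165.0], [314.5, 156.1]]
0.005 -0.02 [[234.0, 176.7], [248.4, 164.3]]
0.005 0.02 [[328.1, 176.7], [314.4, 164.3]]
240 [155 156 157] [133, 133, 134, 138, 149, 182, 215, 229, 231, 238, 237, 235, 253, 306, 388, 427, 438, 446, 448, 448, 451, 448, 445, 447, 445]
250 [155 156 157] [127, 138, 138, 135, 149, 188, 220, 232, 233, 237, 236, 237, 253, 312, 380, 409, 422, 432, 432, 433, 430, 430, 432, 430, 433]
310 [154 155 156] [132, 141, 136, 135, 166, 216, 233, 239, 234, 240, 235, 245, 284, 354, 409, 427, 433, 440, 443, 447, 444, 444, 445, 445, 446]
320 [156 157 158] [533, 542, 566, 602, 580, 428, 269, 234, 237, 240, 238, 241, 275, 351, 416, 438, 447, 448, 450, 452, 454, 454, 458, 454, 454]
t 5.38 tcp [ 0.6296 -0.2986  0.1995] head 1.4763 q [-0.52  0.4   1.2  -0.    1.54 -1.99] open 0.0598 F [ 0.2 -0.6 -1.9]
   lin [ 0.1711 -0.0101 -0.2   ] dist 0.158 roll 0.0059 alt -5.994 xtool [-1.7e-03  6.0e-04 -1.0e+00]
```

apply_moves --series '[{"jaw": 1,"linear": [0,-0.005,-0.09],"roll": 0},{"jaw": 1,"linear": [0.03,-0.01,-0.18],"roll": 0},{"jaw": 1,"linear": [0.08,-0.0101,-0.2],"roll": 0},{"jaw": 1,"linear": [0.12,-0.0101,-0.2],"roll": 0},{"jaw": 1,"linear": [0.15,-0.0101,-0.2],"roll": 0},{"jaw": 1,"linear": [0.165,-0.0101,-0.2],"roll": 0},{"jaw": 1,"linear": [0.172,-0.0101,-0.2],"roll": 0},{"jaw": 1,"linear": [0.172,-0.0101,-0.2],"roll": 0}]'

```text
t: 6.38
tool_pos: [0.5098, -0.2934, 0.0968]
orientation: [0.074, 1.571, -0.074]
force: [0.3, -0.9, -2.1]
opening: 0.0599
```

Run:
```python
from h import *
plan(.5093,-.2932,.095,-.097+np.pi/2)
```

```text
t 6.38 tcp [ 0.5098 -0.2934  0.0968] head 1.4765 q [-0.61  0.19  1.65 -0.    1.3  -2.09] open 0.0599 F [ 0.3 -0.9 -2.1]
   lin [ 0.0031  0.0002 -0.0008] dist 0.002 roll 0.0052 alt -5.995 xtool [-1.2e-03  3.0e-04 -1.0e+00]
```

apply_moves --series '[{"jaw": 1,"linear": [0.002,0,0],"roll": 0},{"jaw": 1,"linear": [0.004,0,0],"roll": 0},{"jaw": 1,"linear": [0.004,0,0],"roll": 0},{"jaw": 0.2,"linear": [0.004,0,0],"roll": 0},{"jaw": -1,"linear": [0.004,0,0],"roll": 0},{"jaw": -1,"linear": [0.004,0,0],"roll": 0},{"jaw": -1,"linear": [0.004,0,0],"roll": 0},{"jaw": -1,"linear": [0.004,0,0],"roll": 0},{"jaw": -1,"linear": [-0.03,0,0],"roll": 0},{"jaw": -1,"linear": [-0.08,0,0],"roll": 0},{"jaw": -1,"linear": [-0.15,0,0.05],"roll": 0},{"jaw": -1,"linear": [-0.22,0,0.15],"roll": 0},{"jaw": -1,"linear": [-0.22,0,0.2],"roll": 0},{"jaw": -1,"linear": [-0.22,0,0.2],"roll": 0}]'

```text
t: 8.12
tool_pos: [0.6317, -0.3046, 0.23]
orientation: [0.073, 1.569, -0.073]
force: [-0.3, -0.0, -1.0]
opening: 0.0927
```

Run:
```python
from look import *
s,c=look('w3');im=c['pixels'].copy()
pc=proj(c,[.509,-.293,.124],s)[0];print(pc)
m=brown(im);m[238:]=0;m[:,:int(pc[0]-75)]=0;m[:,int(pc[0]+75):]=0
h=hull1(m,pc);p,f=fit([(c,s,h)],[.509,-.293,-.09],(.11,.06,.12),.004);print('a+base',p.round(4),f.round(4),h.min(0),h.max(0))
p,f=fit([(c,s,h)],[.509,-.293,-.09],(.11,.06,.06),.064);print('a',p.round(4),f.round(4))
cv2.polylines(im,[h.astype(int)],True,(255,0,0))
cv2.imwrite('pics/w3o.png',im)
plan(.556+.04,.0585-.01,.22,.165+np.pi/2)
```

```text
[281.84383214  69.60977218]
a+base [ 0.51   -0.293  -0.0819] 0.0369 [244.72037  11.5513 ] [319.49487 136.45087]
a [ 0.51   -0.293  -0.0817] 0.0369
t 8.18 tcp [ 0.6302 -0.3046  0.2293] head 1.4774 q [-0.52  0.4   1.15 -0.    1.59 -2.  ] open 0.093 F [ 0.2 -0.6  0.4]
   lin [ 0.0157  0.5806 -0.1115] dist 0.355 roll -0.4934 alt 5.507 xtool [-0.001  0.    -1.   ]
```

View pics/w3o.png

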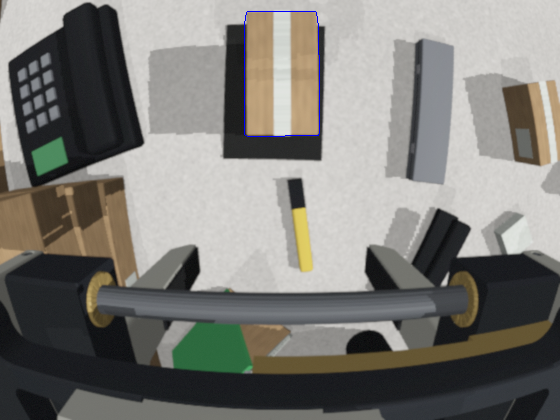

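apply_moves --series '[{"jaw": -1,"linear": [0.015,0.1,-0.02],"roll": -0.1},{"jaw": -1,"linear": [0.015,0.2,-0.035],"roll": -0.2},{"jaw": -1,"linear": [0.015,0.3,-0.05],"roll": -0.3},{"jaw": -1,"linear": [0.015,0.4,-0.065],"roll": -0.4},{"jaw": -1,"linear": [0.015,0.5,-0.08],"roll": -0.5},{"jaw": -1,"linear": [0.015,0.6,-0.1],"roll": -0.5},{"jaw": -1,"linear": [0.015,0.614,-0.1],"roll": -0.5},{"jaw": -1,"linear": [0.015,0.614,-0.1],"roll": -0.5},{"jaw": -1,"linear": [0.015,0.614,-0.1],"roll": -0.5}]'

```text
t: 9.3
tool_pos: [0.6047, 0.066, 0.2206]
orientation: [-0.131, 1.568, 0.131]
force: [0.4, 0.1, 0.5]
opening: 0.0931
```

Run:
```python
from look import *
s,c=look('w4');im=c['pixels'].copy()
pc=proj(c,[.556,.0585,.06],s)[0];print(pc)
m=brown(im);m[242:]=0;m[:,:int(pc[0]-85)]=0;m[:,int(pc[0]+85):]=0
h=hull1(m,pc);p,f=fit([(c,s,h)],[.556,.0585,.165],(.11,.06,.06));print('b',p.round(4),f.round(4),h.min(0),h.max(0))
plan(p[0],p[1],.0308,p[2]+np.pi/2)
```

```text
[282.34444546 153.70205404]
b [0.5539 0.0572 0.1891] 0.0129 [250.7576   97.50807] [311.46228 205.49283]
t 9.35 tcp [0.6048 0.0659 0.2205] head 1.7371 q [ 0.02  0.15  1.46 -0.    1.53 -1.71] open 0.0929 F [ 0.5  0.6 -0.4]
   lin [ 3.163e-01 -3.000e-04 -8.580e-02] dist 0.197 roll -0.0435 alt 5.956 xtool [-1.e-03 -4.e-04 -1.e+00]
```

apply_moves --series '[{"jaw": -1,"linear": [0.08,0,-0.0858],"roll": -0.0435},{"jaw": -1,"linear": [0.17,0,-0.0858],"roll": -0.0435},{"jaw": -1,"linear": [0.2,0,-0.0858],"roll": -0.0435},{"jaw": -1,"linear": [0.25,0,-0.0858],"roll": -0.0435},{"jaw": -1,"linear": [0.3,0,-0.0858],"roll": -0.0435},{"jaw": -1,"linear": [0.316,0,-0.0858],"roll": -0.0435},{"jaw": -1,"linear": [0.316,0,-0.0858],"roll": -0.0435},{"jaw": 1,"linear": [0.316,0,-0.0858],"roll": -0.0435},{"jaw": 1,"linear": [0.316,0,-0.0858],"roll": -0.0435},{"jaw": 1,"linear": [0.316,0,-0.0858],"roll": -0.0435},{"jaw": 1,"linear": [0.316,0,-0.0858],"roll": -0.0435},{"jaw": 1,"linear": [0.316,0,-0.0858],"roll": -0.0435}]' --force 25

```text
t: 10.85
tool_pos: [0.5541, 0.0574, 0.0314]
orientation: [-0.149, 1.566, 0.148]
force: [-1.1, 0.1, 4.3]
opening: 0.06
```

Run:
```python
from h import *
plan(.636,-.304,.26,-.085+np.pi/2)
```

```text
t 10.85 tcp [0.5541 0.0574 0.0314] head 1.76 q [ 0.01  0.19  1.78 -0.    1.17 -1.75] open 0.06 F [-1.1  0.1  4.3]
   lin [-0.3808 -0.6174  0.0207] dist 0.435 roll 0.5236 alt -5.476 xtool [-4.e-04 -4.e-04 -1.e+00]
```

apply_moves --series '[{"jaw": 1,"linear": [-0.08,0,0],"roll": 0},{"jaw": 1,"linear": [-0.17,0,0],"roll": 0},{"jaw": 1,"linear": [-0.26,-0.03,0.005],"roll": 0},{"jaw": 1,"linear": [-0.34,-0.09,0.01],"roll": 0.1},{"jaw": 1,"linear": [-0.38,-0.18,0.02],"roll": 0.2},{"jaw": 1,"linear": [-0.38,-0.27,0.02],"roll": 0.3},{"jaw": 1,"linear": [-0.38,-0.36,0.02],"roll": 0.4},{"jaw": 1,"linear": [-0.38,-0.45,0.02],"roll": 0.52},{"jaw": 1,"linear": [-0.38,-0.54,0.02],"roll": 0.52},{"jaw": 1,"linear": [-0.38,-0.617,0.02],"roll": 0.52},{"jaw": 1,"linear": [-0.38,-0.617,0.02],"roll": 0.52},{"jaw": 1,"linear": [-0.38,-0.617,0.02],"roll": 0.52},{"jaw": 1,"linear": [-0.38,-0.617,0.02],"roll": 0.52}]'

```text
t: 12.48
tool_pos: [0.6357, -0.3025, 0.2596]
orientation: [0.064, 1.57, -0.064]
force: [0.7, 0.2, -3.0]
opening: 0.0601
```

Run:
```python
from look import *
s,c=look('w5');im=c['pixels'].copy()
pc=proj(c,[.51,-.293,.124],s)[0];print(pc)
m=brown(im);n=m.copy()
M=R.from_rotvec(s['orientation']).as_matrix()
for e in(-.005,0,.005):print(e,[proj(c,s['tool_pos']+M@np.array([x,.02,-.055+e]),s)[0].round(1).tolist() for x in(-.0286,.0314)])
print(proj(c,box(.51,-.293,-.085,.11,.06,.06,.064),s).round(0).tolist())
for col in(240,320):print(col, im[100:180,col].sum(1).tolist())
cv2.imwrite('pics/w5.png',im)
plan(.51,-.293,.157,-.085+np.pi/2)
```

```text
[280.84601712  73.13439622]
-0.005 [[328.3, 153.1], [314.5, 147.8]]
0 [[328.1, 164.9], [314.4, 156.0]]
0.005 [[327.9, 176.5], [314.3, 164.2]]
[[308.0, 133.0], [254.0, 133.0], [254.0, 37.0], [308.0, 37.0], [313.0, 132.0], [248.0, 132.0], [249.0, 19.0], [313.0, 19.0]]
240 [98, 95, 98, 95, 103, 93, 95, 101, 98, 98, 93, 89, 92, 98, 95, 98, 100, 101, 93, 92, 94, 100, 94, 91, 99, 96, 99, 96, 98, 98, 101, 115, 130, 140, 141, 134, 136, 137, 139, 132, 135, 133, 133, 141, 134, 139, 134, 137, 142, 136, 137, 140, 153, 299, 507, 595, 555, 390, 250, 232, 233, 236, 236, 239, 257, 330, 402, 428, 435, 443, 444, 443, 444, 443, 446, 445, 444, 446, 447, 447]
320 [542, 554, 565, 561, 557, 571, 604, 618, 614, 604, 596, 595, 606, 612, 612, 612, 614, 612, 608, 608, 616, 628, 632, 635, 635, 629, 626, 626, 626, 626, 624, 626, 626, 626, 623, 627, 632, 638, 643, 647, 645, 643, 635, 632, 632, 641, 650, 650, 638, 629, 627, 629, 632, 632, 632, 621, 553, 374, 246, 236, 237, 236, 238, 238, 258, 330, 402, 434, 440, 449, 452, 455, 455, 454, 455, 455, 455, 455, 457, 457]
t 12.53 tcp [ 0.6358 -0.3025  0.2598] head 1.4893 q [-0.52  0.41  1.09 -0.    1.65 -2.01] open 0.0599 F [ 0.2  0.7 -2.2]
   lin [ 0.1714 -0.0013 -0.2102] dist 0.163 roll 0.0066 alt -5.993 xtool [-2.e-04 -3.e-04 -1.e+00]
```

apply_moves --series '[{"jaw": 1,"linear": [0,0,-0.1],"roll": 0},{"jaw": 1,"linear": [0.02,-0.001,-0.19],"roll": 0},{"jaw": 1,"linear": [0.07,-0.001,-0.21],"roll": 0},{"jaw": 1,"linear": [0.11,-0.001,-0.21],"roll": 0},{"jaw": 1,"linear": [0.14,-0.001,-0.21],"roll": 0},{"jaw": 1,"linear": [0.16,-0.001,-0.21],"roll": 0},{"jaw": 1,"linear": [0.168,-0.001,-0.21],"roll": 0},{"jaw": 1,"linear": [0.172,-0.001,-0.21],"roll": 0},{"jaw": 1,"linear": [0.175,-0.001,-0.21],"roll": 0},{"jaw": 1,"linear": [0.175,-0.001,-0.21],"roll": 0}]'

```text
t: 13.78
tool_pos: [0.5105, -0.2932, 0.1555]
orientation: [0.063, 1.569, -0.065]
force: [0.7, 0.3, -1.7]
opening: 0.0595
```

apply_moves --series '[{"jaw": 0.2,"linear": [0,0,0],"roll": 0},{"jaw": -1,"linear": [0,0,0],"roll": 0},{"jaw": -1,"linear": [0,0,0],"roll": 0},{"jaw": -1,"linear": [0,0,0],"roll": 0},{"jaw": -1,"linear": [0,0,0],"roll": 0},{"jaw": -1,"linear": [-0.04,0,0],"roll": 0},{"jaw": -1,"linear": [-0.09,0,0],"roll": 0},{"jaw": -1,"linear": [-0.16,0,0.05],"roll": 0},{"jaw": -1,"linear": [-0.2,0,0.13],"roll": 0},{"jaw": -1,"linear": [-0.2,0,0.21],"roll": 0},{"jaw": -1,"linear": [-0.2,0,0.21],"roll": 0},{"jaw": -1,"linear": [-0.2,0,0.21],"roll": 0}]'

```text
t: 15.28
tool_pos: [0.6356, -0.3032, 0.2748]
orientation: [0.064, 1.57, -0.064]
force: [0.5, -0.1, -0.1]
opening: 0.0933
```

Run:
```python
from look import *
s,c=look('w6');im=c['pixels'].copy()
pc=proj(c,[.51,-.293,.184],s)[0];print(pc)
m=brown(im);m[238:]=0;m[:,:int(pc[0]-75)]=0;m[:,int(pc[0]+75):]=0
h=hull1(m,pc);p,f=fit([(c,s,h)],[.51,-.293,-.09],(.11,.06,.06),.124);print('b',p.round(4),f.round(4),h.min(0),h.max(0))
cs=read_camera('side');ct=read_camera('top')
cv2.imwrite('pics/s6.png',np.hstack([cv2.resize(im,(400,300)),cv2.resize(cs['pixels'][220:420,200:460],(390,300))]))
plan(.549+.05,-.107,.2,-.16+np.pi/2)
```

```text
[281.60715273  62.59596129]
b [ 0.5113 -0.2934 -0.0865] 0.0143 [242.56013     2.5506516] [319.35355 133.45078]
t 15.43 tcp [ 0.6353 -0.3035  0.2767] head 1.4886 q [-0.52  0.4   1.06 -0.    1.67 -2.01] open 0.0931 F [-0.4 -0.   0.2]
   lin [ 0.1272  0.3217 -0.0874] dist 0.214 roll 0.1486 alt -5.851 xtool [ 0.0018 -0.0017 -1.    ]
```

View pics/s6.png

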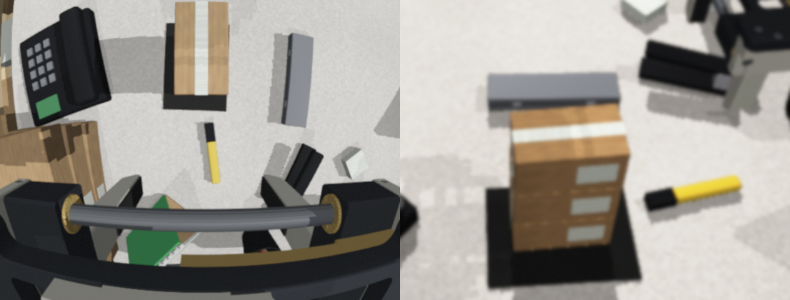

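Run:
```python
from look import *
s,c=pickle.load(open('w1.pkl','rb'));g=cv2.cvtColor(c['pixels'],cv2.COLOR_BGR2GRAY).astype(float)
L,Rr,B=[],[],[]
for r in range(60,225,3):
    if 130<r<205: 
        pass
    row=g[r-1:r+2].mean(0);d=np.diff(row)
    def sub(i):
        w=d[i-1:i+2];k=(w[0]-w[2])/(2*(w[0]-2*w[1]+w[2])+1e-9);return i+.5+k
    i=395+np.argmax(d[395:415]);L.append((sub(i),r))
    j=365+np.argmin(d[365:390]);B.append((sub(j),r))
for n,P,z in(('topfront',L,.107),('botfront',B,0)):
    X=unproj(c,np.array(P),z,s)[:,:2]
    for it in range(3):
        m=X.mean(0);v=np.linalg.svd(X-m)[2][0];e=(X-m)@[-v[1],v[0]];X=X[abs(e)<max(.0015,2*e.std())]
    v=v*np.sign(v[0]);n_=np.array([-v[1],v[0]]);print(n,len(X),'head x_g',np.arctan2(v[1],v[0]).round(4),'offset n',(m@n_).round(4),e.std().round(4))
# slot rough: opening near edge rows
for u in((386,146.4),(386,191),(384.5,139.6),(396.5,139.6)): print(unproj(c,u,.051,s)[0].round(4),unproj(c,u,.089,s)[0].round(4))
s,c=pickle.load(open('w6.pkl','rb'));im=c['pixels']
hs=cv2.cvtColor(im,cv2.COLOR_BGR2HSV);u=proj(c,[.549,-.107,.026],s)[0];print(u,im[int(u[1]),int(u[0])],im[int(u[1]),int(u[0])-25],im[int(u[1]),int(u[0])+35])
print(im[int(u[1]),int(u[0])-40:int(u[0])+40:3].tolist())
```

```text
topfront 55 head x_g -0.7425 offset n 0.6154 0.0001
botfront 54 head x_g -0.7423 offset n 0.6182 0.0001
[0.5215 0.3501 0.051 ] [0.5121 0.342  0.089 ]
[0.5593 0.316  0.051 ] [0.5459 0.3116 0.089 ]
[0.5147 0.354  0.051 ] [0.506  0.3455 0.089 ]
[0.5243 0.3648 0.051 ] [0.5146 0.3551 0.089 ]
[422.73789371 115.18646848] [148 143 139] [157 160 162] [207 210 212]
[[154, 157, 159], [153, 157, 159], [159, 163, 164], [159, 161, 163], [159, 161, 163], [157, 160, 162], [70, 68, 67], [60, 56, 55], [132, 126, 123], [146, 140, 138], [147, 140, 138], [148, 142, 139], [148, 142, 139], [148, 143, 141], [148, 144, 140], [149, 142, 140], [149, 143, 141], [149, 144, 141], [199, 202, 203], [206, 209, 211], [209, 212, 214], [208, 211, 212], [206, 209, 211], [210, 213, 215], [205, 208, 210], [207, 210, 212], [207, 210, 212]]
```

apply_moves --series '[{"jaw": -1,"linear": [0.02,0.1,-0.03],"roll": 0.05},{"jaw": -1,"linear": [0.06,0.19,-0.05],"roll": 0.1},{"jaw": -1,"linear": [0.1,0.27,-0.06],"roll": 0.15},{"jaw": -1,"linear": [0.127,0.32,-0.07],"roll": 0.15},{"jaw": -1,"linear": [0.127,0.32,-0.07],"roll": 0.15},{"jaw": -1,"linear": [0.127,0.32,-0.07],"roll": 0.15}]'

```text
t: 16.18
tool_pos: [0.6094, -0.1097, 0.2017]
orientation: [0.125, 1.563, -0.128]
force: [0.3, -1.1, 0.3]
opening: 0.0927
```

Run:
```python
from look import *
s,c=look('w7');im=c['pixels']
u=proj(c,[.549,-.107,.026],s)[0].astype(int);print(u,im[u[1],u[0]-60:u[0]+60:4].tolist())
plan(.549+.04,-.107,.2,-.16+np.pi/2)
```

```text
[275 141] [[182, 184, 187], [187, 190, 192], [187, 191, 192], [164, 166, 168], [140, 143, 145], [137, 140, 141], [142, 144, 146], [140, 143, 144], [142, 145, 147], [113, 112, 112], [131, 126, 122], [131, 126, 122], [131, 126, 123], [132, 126, 123], [133, 127, 123], [133, 127, 124], [132, 126, 123], [133, 127, 124], [133, 127, 124], [133, 128, 124], [176, 179, 179], [190, 193, 195], [186, 189, 191], [191, 195, 197], [188, 191, 193], [191, 194, 195], [189, 192, 194], [191, 194, 195], [190, 193, 195], [192, 195, 197]]
t 16.23 tcp [ 0.6097 -0.1102  0.2018] head 1.409 q [-0.26  0.19  1.46 -0.    1.49 -1.67] open 0.0934 F [-0.3 -0.6 -0.4]
   lin [ 0.0029 -0.0003 -0.0349] dist 0.021 roll -0.0034 alt 5.997 xtool [ 0.0041 -0.0027 -1.    ]
```

View pics/w7.png

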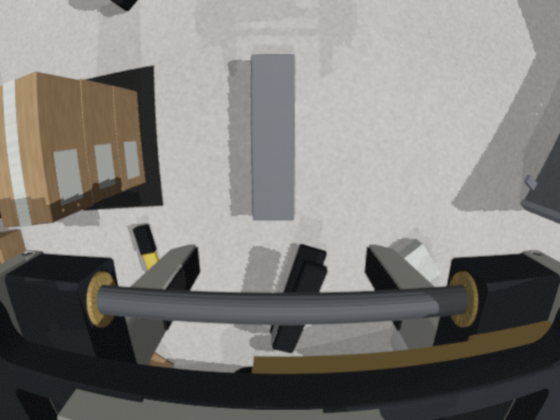

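Run:
```python
from look import *
s,c=pickle.load(open('w7.pkl','rb'));im=cv2.GaussianBlur(c['pixels'],(3,3),0).astype(int)
m=((im[...,0]-im[...,2]>3)&(im.sum(2)<480)).astype(np.uint8);m[:,:240]=0;m[:,305:]=0;m[230:]=0;m[:45]=0
h=hull1(m,(273,137));p,f=fit([(c,s,h)],[.549,-.107,-.17],(.18,.046,.026));print(p.round(4),f.round(4),h.min(0),h.max(0))
print(proj(c,box(*p,.18,.046,.026),s).round(1).tolist())
g=p[:2]+.04*np.array([np.cos(p[2]),np.sin(p[2])]);print(g)
plan(g[0],g[1],.003,p[2]+np.pi/2)
```

```text
[ 0.5443 -0.1105 -0.1573] 0.0516 [250.88196   54.503204] [293.19305 219.49646]
[[292.5, 215.7], [253.1, 215.8], [251.3, 60.0], [292.4, 59.4], [293.2, 221.6], [251.0, 221.7], [249.0, 54.6], [293.2, 53.9]]
[ 0.58384455 -0.11679983]
t 16.23 tcp [ 0.6097 -0.1102  0.2018] head 1.409 q [-0.26  0.19  1.46 -0.    1.49 -1.67] open 0.0934 F [-0.3 -0.6 -0.4]
   lin [ 0.3312 -0.0172 -0.0422] dist 0.201 roll -0.0085 alt 5.991 xtool [ 0.0041 -0.0027 -1.    ]
```

apply_moves --series '[{"jaw": -1,"linear": [0.08,-0.0172,-0.0422],"roll": -0.008},{"jaw": -1,"linear": [0.16,-0.0172,-0.0422],"roll": -0.008},{"jaw": -1,"linear": [0.23,-0.0172,-0.0422],"roll": -0.008},{"jaw": -1,"linear": [0.28,-0.0172,-0.0422],"roll": -0.008},{"jaw": -1,"linear": [0.31,-0.0172,-0.0422],"roll": -0.008},{"jaw": -1,"linear": [0.328,-0.0172,-0.0422],"roll": -0.008},{"jaw": -1,"linear": [0.3295,-0.0172,-0.0422],"roll": -0.008},{"jaw": -1,"linear": [0.3295,-0.0172,-0.0422],"roll": -0.008},{"jaw": 1,"linear": [0.3295,-0.0172,-0.0422],"roll": -0.008},{"jaw": 1,"linear": [0.3295,-0.0172,-0.0422],"roll": -0.008},{"jaw": 1,"linear": [0.3295,-0.0172,-0.0422],"roll": -0.008},{"jaw": 1,"linear": [0.3295,-0.0172,-0.0422],"roll": -0.008},{"jaw": 1,"linear": [0.3295,-0.0172,-0.0422],"roll": -0.008},{"jaw": 1,"linear": [0.3295,-0.0172,-0.0422],"roll": -0.008}]' --force 30

```text
t: 17.98
tool_pos: [0.5838, -0.1168, 0.004]
orientation: [0.122, 1.563, -0.125]
force: [-0.1, 0.9, 0.9]
opening: 0.0458
```

Run:
```python
from h import *
# slot est
n=np.array([.676,.737]);x=np.array([.737,-.676])
plan(.46,.20,.16,-.7424)
```

```text
t 17.98 tcp [ 0.5838 -0.1168  0.004 ] head 1.4132 q [-0.28  0.32  1.69 -0.    1.13 -1.7 ] open 0.0458 F [-0.1  0.9  0.9]
   lin [-0.2622  0.4885 -0.2855] dist 0.374 roll -1.8831 alt 4.117 xtool [ 0.004  -0.0026 -1.    ]
```

apply_moves --series '[{"jaw": 1,"linear": [-0.06,0,0],"roll": 0},{"jaw": 1,"linear": [-0.14,0,0],"roll": 0},{"jaw": 1,"linear": [-0.2,0.05,-0.035],"roll": 0.1},{"jaw": 1,"linear": [-0.25,0.12,-0.085],"roll": 0.3},{"jaw": 1,"linear": [-0.26,0.2,-0.14],"roll": 0.5},{"jaw": 1,"linear": [-0.26,0.28,-0.2],"roll": 0.7},{"jaw": 1,"linear": [-0.26,0.36,-0.255],"roll": 0.9},{"jaw": 1,"linear": [-0.26,0.43,-0.305],"roll": 1},{"jaw": 1,"linear": [-0.26,0.49,-0.348],"roll": 1},{"jaw": 1,"linear": [-0.26,0.49,-0.348],"roll": 1}]'

```text
t: 19.23
tool_pos: [0.4216, 0.2089, 0.1583]
orientation: [0.529, 1.501, -0.53]
force: [0.5, -0.2, -1.3]
opening: 0.0459
```

apply_moves --series '[{"jaw": 1,"linear": [0,0,0],"roll": 0.3},{"jaw": 1,"linear": [0,0,0],"roll": 0.6},{"jaw": 1,"linear": [0,0,0],"roll": 0.9},{"jaw": 1,"linear": [0,0,0],"roll": 1}]'

```text
t: 19.73
tool_pos: [0.4221, 0.2079, 0.1582]
orientation: [0.935, 1.356, -0.935]
force: [-0.2, 0.1, -0.6]
opening: 0.0459
```

apply_moves --series '[{"jaw": 1,"linear": [0,0,0],"roll": 0.3},{"jaw": 1,"linear": [0,0,0],"roll": 0.6},{"jaw": 1,"linear": [0,0,0],"roll": 0.9},{"jaw": 1,"linear": [0,0,0],"roll": 1}]'

```text
t: 20.23
tool_pos: [0.4225, 0.2068, 0.158]
orientation: [1.327, 1.123, -1.326]
force: [0.7, 0.4, -0.8]
opening: 0.0458
```

apply_moves --series '[{"jaw": 1,"linear": [0,0,0],"roll": 0.3},{"jaw": 1,"linear": [0,0,0],"roll": 0.6},{"jaw": 1,"linear": [0,0,0],"roll": 0.9},{"jaw": 1,"linear": [0,0,0],"roll": 1},{"jaw": 1,"linear": [0,0,0],"roll": 1}]'

```text
t: 20.85
tool_pos: [0.4229, 0.2059, 0.1578]
orientation: [1.694, 0.797, -1.691]
force: [-0.0, 0.4, -1.3]
opening: 0.0455
```

Run:
```python
from look import *
plan(.424,.206,.057,-.7424)
s,c=look('w8');im=c['pixels']
```

```text
t 20.85 tcp [0.4229 0.2059 0.1578] head -0.6858 q [ 0.35 -0.19  1.92 -0.    1.42  1.03] open 0.0455 F [-0.   0.4 -1.3]
   lin [ 0.1681  0.0005 -0.0015] dist 0.101 roll 0.1081 alt -5.892 xtool [ 0.0031 -0.0038 -1.    ]
```

View pics/w8.png

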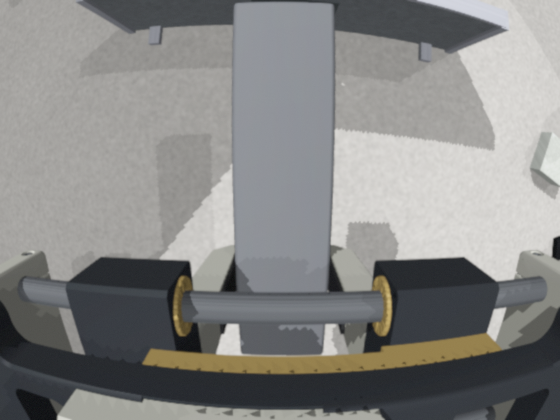

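apply_moves --series '[{"jaw": 1,"linear": [0.006,0.07,-0.012],"roll": 0.05},{"jaw": 1,"linear": [0.013,0.144,-0.0255],"roll": 0.108},{"jaw": 1,"linear": [0.013,0.144,-0.0255],"roll": 0.108},{"jaw": 1,"linear": [0.013,0.144,-0.0255],"roll": 0.108},{"jaw": 1,"linear": [0.013,0.144,-0.0255],"roll": 0.108},{"jaw": 1,"linear": [0.013,0.144,-0.0255],"roll": 0.108}]'

```text
t: 21.65
tool_pos: [0.499, 0.1637, 0.1508]
orientation: [1.73, 0.758, -1.727]
force: [0.2, -0.2, -2.5]
opening: 0.0455
```

```bash
cat > guard.py <<'E'
from look import *
def gbox(sx,sy,hd):
    x=np.array([np.cos(hd),np.sin(hd),0]);y=np.array([-x[1],x[0],0]);f=lambda a,b,z:np.array([sx,sy,0])+a*x+b*y+[0,0,z]
    return dict(open=[f(a,-.014,z) for a,z in((-.025,.051),(.025,.051),(.025,.081),(-.025,.081))],
      bez=[f(a,-.014,z) for a,z in((-.033,.043),(.033,.043),(.033,.089),(-.033,.089))],
      back=[f(a,.014,z) for a,z in((-.025,.051),(.025,.051))],
      top=[f(a,b,.107) for a,b in((-.17,-.006),(.17,-.006),(.17,.006),(-.17,.006))])
def draw(im,c,s,g,k,o):
    for n,col in(('open',(0,0,255)),('bez',(0,255,0)),('back',(255,0,0)),('top',(255,255,0))):
        p=((proj(c,np.array(g[n]),s)-o+.5)*k-.5).round().astype(int);cv2.polylines(im,[p],n!='back',col,1)
E
python3 - <<'E'
from guard import *
s,c=look('w9');im=c['pixels']
plan(.5,.163,.15,-.7424)
g=gbox(.5485,.342,-.7424);u=proj(c,np.array([.5485,.342,.066]),s)[0];print(u)
o=np.array([max(u[0]-75,0),max(u[1]-50,0)]).astype(int);k=5
a=cv2.convertScaleAbs(cv2.resize(im[o[1]:o[1]+100,o[0]:o[0]+150],None,fx=k,fy=k,interpolation=cv2.INTER_CUBIC),alpha=1.7)
draw(a,c,s,g,k,o);cv2.imwrite('pics/w9g.png',a);print(o)
# case lateral bias in camera
M=R.from_rotvec(s['orientation']).as_matrix()
gr=cv2.cvtColor(im,cv2.COLOR_BGR2GRAY).astype(float)
for zz in(-.06,-.08,-.1):
    q=[proj(c,s['tool_pos']+M@np.array([-.022,yy,zz]),s)[0] for yy in(-.023,.023)];r=int(q[0][1]);print(q[0].round(1),q[1].round(1),gr[r,225:245].round().tolist(),gr[r,325:345].round().tolist())
E
```

```text
t 21.7 tcp [0.499  0.1637 0.1507] head -0.7402 q [ 0.22 -0.03  1.78 -0.    1.39  0.96] open 0.0458 F [-0.6 -0.1 -1.1]
   lin [ 0.0012  0.0019 -0.0002] dist 0.001 roll 0.0042 alt -5.996 xtool [ 0.0035 -0.0035 -1.    ]
[177.38311886  20.72732318]
[102   0]
[231.1 152.3] [334.8 152.4] [203.0, 203.0, 206.0, 206.0, 206.0, 200.0, 182.0, 152.0, 137.0, 139.0, 143.0, 144.0, 145.0, 145.0, 145.0, 144.0, 145.0, 145.0, 144.0, 144.0] [141.0, 140.0, 141.0, 142.0, 140.0, 137.0, 127.0, 113.0, 132.0, 183.0, 205.0, 208.0, 207.0, 207.0, 208.0, 209.0, 210.0, 209.0, 206.0, 205.0]
[230.6 107.5] [335.3 107.6] [160.0, 162.0, 161.0, 161.0, 161.0, 161.0, 153.0, 133.0, 133.0, 140.0, 144.0, 145.0, 145.0, 146.0, 145.0, 146.0, 145.0, 145.0, 144.0, 144.0] [141.0, 142.0, 141.0, 141.0, 142.0, 141.0, 136.0, 124.0, 109.0, 109.0, 138.0, 159.0, 162.0, 161.0, 160.0, 159.0, 157.0, 155.0, 154.0, 154.0]
[230.7  63.8] [335.2  63.9] [148.0, 148.0, 148.0, 147.0, 146.0, 144.0, 140.0, 124.0, 130.0, 138.0, 143.0, 146.0, 146.0, 146.0, 145.0, 146.0, 146.0, 146.0, 146.0, 146.0] [143.0, 143.0, 143.0, 144.0, 143.0, 143.0, 139.0, 127.0, 112.0, 102.0, 111.0, 128.0, 132.0, 132.0, 132.0, 130.0, 129.0, 126.0, 122.0, 124.0]
```

View pics/w9g.png

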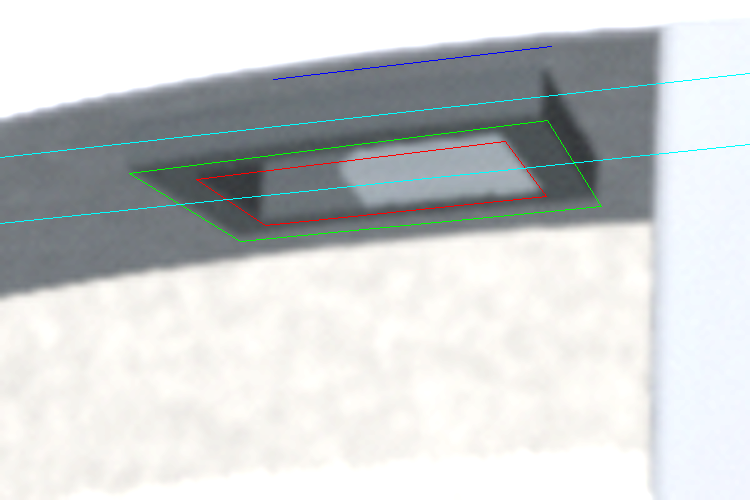

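```bash
cat > st.py <<'E'
from h import *
from plant import read_state
HD=-.7424;SL=np.array([.5482,.3423]);n=np.array([-np.sin(HD),np.cos(HD)]);x=np.array([np.cos(HD),np.sin(HD)])
def rep(yt,z,lat=0.):
    s=read_state();M=R.from_rotvec(s['orientation']).as_matrix();d=s['tool_pos'][:2]-SL
    print('lat',(d@x*1e3).round(2),'along',(d@n*1e3).round(2),'Flat',(s['force'][:2]@x).round(2),'Falong',(s['force'][:2]@n).round(2),'Fz',s['force'][2].round(2),'tz',s['wrist_torque'].round(2),'up in tool',(M.T@[0,0,1]).round(4))
    t=SL+n*yt+x*lat;plan(t[0],t[1],z,HD,s)
E
python3 - <<'E'
from st import *
M=R.from_rotvec([.122,1.563,-.125]).as_matrix();print((M.T@[0,0,1]).round(4))
rep(-.184,.0570)
E
```

```text
[-1.     -0.0016  0.0044]
lat 84.54 along -164.85 Flat -0.38 Falong -0.54 Fz -1.06 tz [-0.11  0.18 -0.01] up in tool [-1.e+00  5.e-03  2.e-04]
t 21.7 tcp [0.499  0.1637 0.1507] head -0.7402 q [ 0.22 -0.03  1.78 -0.    1.39  0.96] open 0.0458 F [-0.6 -0.1 -1.1]
   lin [ 0.1555 -0.1418  0.0316] dist 0.128 roll 0.0042 alt -5.996 xtool [ 0.0035 -0.0035 -1.    ]
```

apply_moves --series '[{"jaw": 1,"linear": [0,-0.07,0.0316],"roll": 0.004},{"jaw": 1,"linear": [0,-0.14,0.0316],"roll": 0.004},{"jaw": 1,"linear": [0.04,-0.1418,0.0316],"roll": 0.004},{"jaw": 1,"linear": [0.1,-0.1418,0.0316],"roll": 0.004},{"jaw": 1,"linear": [0.14,-0.1418,0.0316],"roll": 0.004},{"jaw": 1,"linear": [0.156,-0.1418,0.0316],"roll": 0.004},{"jaw": 1,"linear": [0.156,-0.1418,0.0316],"roll": 0.004},{"jaw": 1,"linear": [0.156,-0.1418,0.0316],"roll": 0.004},{"jaw": 1,"linear": [0.156,-0.1418,0.0316],"roll": 0.004}]'

```text
t: 22.82
tool_pos: [0.4247, 0.2071, 0.0579]
orientation: [1.734, 0.756, -1.726]
force: [-0.5, -0.2, -0.7]
opening: 0.0456
```

Run:
```python
from st import *
rep(-.184,.0567)
rep(-.13,.0567)
```

```text
lat 0.45 along -183.14 Flat -0.19 Falong -0.49 Fz -0.74 tz [-0.06  0.16 -0.02] up in tool [-1.      0.006  -0.0017]
t 22.82 tcp [0.4247 0.2071 0.0579] head -0.7423 q [ 0.35 -0.08  2.01 -0.    1.21  1.09] open 0.0456 F [-0.5 -0.2 -0.7]
   lin [ 0.002  -0.0008  0.0014] dist 0.002 roll 0.0002 alt -6.0 xtool [ 0.0056 -0.0028 -1.    ]
lat 0.45 along -183.14 Flat -0.19 Falong -0.49 Fz -0.74 tz [-0.06  0.16 -0.02] up in tool [-1.      0.006  -0.0017]
t 22.82 tcp [0.4247 0.2071 0.0579] head -0.7423 q [ 0.35 -0.08  2.01 -0.    1.21  1.09] open 0.0456 F [-0.5 -0.2 -0.7]
   lin [ 0.0022 -0.0008 -0.0886] dist 0.053 roll 0.0002 alt -6.0 xtool [ 0.0056 -0.0028 -1.    ]
```

apply_moves --series '[{"jaw": 1,"linear": [0.0022,-0.0008,-0.02],"roll": 0},{"jaw": 1,"linear": [0.0022,-0.0008,-0.035],"roll": 0},{"jaw": 1,"linear": [0.0022,-0.0008,-0.05],"roll": 0},{"jaw": 1,"linear": [0.0022,-0.0008,-0.06],"roll": 0},{"jaw": 1,"linear": [0.0022,-0.0008,-0.067],"roll": 0},{"jaw": 1,"linear": [0.0022,-0.0008,-0.074],"roll": 0},{"jaw": 1,"linear": [0.0022,-0.0008,-0.08],"roll": 0},{"jaw": 1,"linear": [0.0022,-0.0008,-0.08],"roll": 0}]'

```text
t: 23.82
tool_pos: [0.457, 0.2428, 0.0567]
orientation: [1.734, 0.756, -1.726]
force: [0.1, -0.5, -1.8]
opening: 0.0456
```

Run:
```python
from look import *
from st import *
rep(-.1,.0567)
s,c=look('w10');im=c['pixels']
a=cv2.convertScaleAbs(cv2.resize(im[:110,200:370],None,fx=4.6,fy=4.6,interpolation=cv2.INTER_CUBIC),alpha=1.6);cv2.imwrite('pics/w10g.png',a)
```

```text
lat 0.02 along -134.97 Flat 0.41 Falong -0.35 Fz -1.84 tz [-0.07  0.16  0.03] up in tool [-1.      0.0061 -0.0018]
t 23.82 tcp [0.457  0.2428 0.0567] head -0.7423 q [ 0.39  0.05  1.88 -0.01  1.21  1.14] open 0.0456 F [ 0.1 -0.5 -1.8]
   lin [ 0.0001 -0.     -0.0583] dist 0.035 roll 0.0002 alt -6.0 xtool [ 0.0057 -0.0028 -1.    ]
```

View pics/w10g.png

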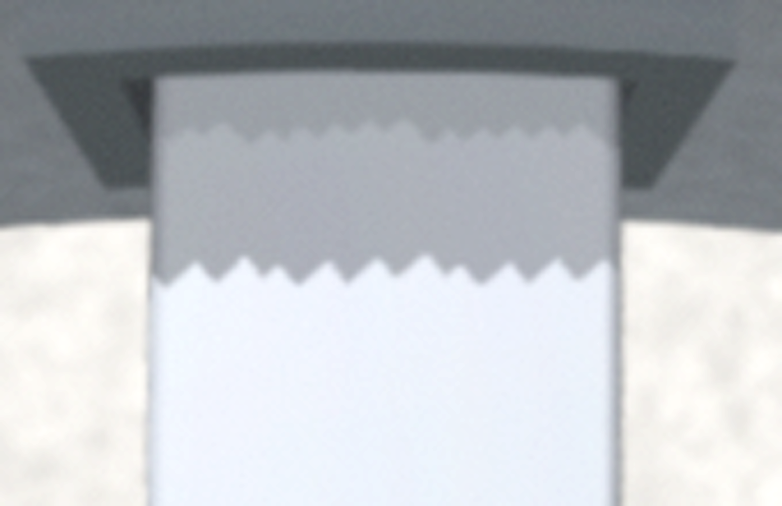

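apply_moves --series '[{"jaw": 1,"linear": [0.0001,-0.0005,-0.012],"roll": 0},{"jaw": 1,"linear": [0.0001,-0.0005,-0.025],"roll": 0},{"jaw": 1,"linear": [0.0001,-0.0005,-0.038],"roll": 0},{"jaw": 1,"linear": [0.0001,-0.0005,-0.05],"roll": 0},{"jaw": 1,"linear": [0.0001,-0.0005,-0.058],"roll": 0},{"jaw": 1,"linear": [0.0001,-0.0005,-0.058],"roll": 0}]'

```text
t: 24.62
tool_pos: [0.4803, 0.2688, 0.0566]
orientation: [1.733, 0.756, -1.726]
force: [-0.3, 0.2, -1.3]
opening: 0.0459
```

Run:
```python
from st import *
rep(-.057,.0567,-.0003)
```

```text
lat -0.36 along -100.04 Flat -0.39 Falong -0.05 Fz -1.25 tz [-0.11  0.15  0.01] up in tool [-1.      0.006  -0.0015]
t 24.62 tcp [0.4803 0.2688 0.0566] head -0.7421 q [ 0.42  0.13  1.79 -0.01  1.21  1.16] open 0.0459 F [-0.3  0.2 -1.3]
   lin [-0.      0.0001 -0.0717] dist 0.043 roll 0.0007 alt -5.999 xtool [ 0.0054 -0.0029 -1.    ]
```

No contact forces; continue to the final depth.

apply_moves --series '[{"jaw": 1,"linear": [0,0,-0.013],"roll": 0},{"jaw": 1,"linear": [0,0,-0.026],"roll": 0},{"jaw": 1,"linear": [0,0,-0.039],"roll": 0},{"jaw": 1,"linear": [0,0,-0.052],"roll": 0},{"jaw": 1,"linear": [0,0,-0.064],"roll": 0},{"jaw": 1,"linear": [0,0,-0.0715],"roll": 0},{"jaw": 1,"linear": [0,0,-0.0715],"roll": 0},{"jaw": 1,"linear": [0,0,-0.0715],"roll": 0},{"jaw": 1,"linear": [0,0,-0.0715],"roll": 0}]'

```text
t: 25.75
tool_pos: [0.5091, 0.3003, 0.0566]
orientation: [1.733, 0.756, -1.726]
force: [0.3, 0.4, -0.6]
opening: 0.0461
```

Run:
```python
from look import *
from st import *
rep(-.057,.0567,-.0003)
s,c=look('w11');im=c['pixels']
# far end: visible beyond guard? predicted tip row & column edges
M=R.from_rotvec(s['orientation']).as_matrix()
print('tip px',proj(c,s['tool_pos']+M@np.array([-.022,0,-.13]),s).round(1))
# column and obstacles from top camera, before/after
T=read_camera('top');d=pickle.load(open('c0.pkl','rb'))['top']
for nme,u in(('notes',(270,132)),('stapler',(324,129)),('marker',(387,152)),('tape',(382,291))):
    a=d['pixels'][u[1]-22:u[1]+22,u[0]-22:u[0]+22];w=T['pixels'][u[1]-34:u[1]+34,u[0]-34:u[0]+34]
    r=cv2.minMaxLoc(cv2.matchTemplate(w,a,cv2.TM_CCOEFF_NORMED));print(nme,np.array(r[3])-12,round(r[1],3))
m=brown(T['pixels']);pc=proj(T,[.511,-.293,.184])[0];h=inflate(hullmask(m,pc,42));p,f=fit([(T,None,h)],[.511,-.293,-.09],(.11,.06,.18),.004);print('column',p.round(4),f.round(4))
```

```text
lat -0.37 along -57.37 Flat -0.03 Falong 0.49 Fz -0.58 tz [-0.11  0.19  0.03] up in tool [-1.      0.0059 -0.0014]
t 25.75 tcp [0.5091 0.3003 0.0566] head -0.7422 q [ 0.45  0.24  1.67 -0.01  1.23  1.19] open 0.0461 F [ 0.3  0.4 -0.6]
   lin [-0.0001  0.0001 -0.0006] dist 0.0 roll 0.0004 alt -6.0 xtool [ 0.0053 -0.003  -1.    ]
tip px [[283.    1.6]]
notes [0 0] 0.999
stapler [0 0] 1.0
marker [0 0] 1.0
tape [0 0] 0.915
column [ 0.5131 -0.2922 -0.0802] 0.0322
```

```bash
python3 -c "
from plant import *
print(close_job());s=read_state();print(s['t'],s['tool_pos'],s['force'],s['opening'])"
```

```text
the job is handed in; nothing more can be done
None
the job is handed in; nothing more can be done
```

I stacked carton_a and then carton_b on carton_base. I then took the case by its rear part and passed it through the slot, and handed the job in at about 26 s with the case still held at 30 N. The interface gave no verdict.

**Column:** Wrist-camera fits put carton_base at (509, -293) mm before stacking, carton_a at (510, -293) and carton_b at (511, -293), within about 0.02 rad of each other. A last fit of the whole column from the top camera gave (513, -292), which is 2 mm off and within that camera's calibration.

**Case:** By the arm's own pose reading it is 0.4 mm to the side of my slot estimate, with its middle at about y = -17 mm and about 6 mrad off level. The last picture of the tip entering the slot showed a gap on both sides. The force at the end was under 1 N, so it is not leaning on the guard. I did not see the far end beyond the guard directly.

**Objects to leave:** Matching against the first top picture gave no shift for the stapler, marker, notes or tape dispenser. The tape match was a little weaker (0.915 against 0.999 or better for the others).

**Disagreements:**
- I measured the guard leaning about 42.5 degrees, outside the stated 16 to 35. I used the measured value, and the case went in without contact.
- The guard's front face came out 3 mm different from its top and bottom edges, in the direction through the slot, where there is plenty of tolerance.

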